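# Build one tier of a kiln load

## Task

Build one tier of the kiln load on the bottom shelf, in this order: first set the low dish on the middle mark, then stand the two tall props on the two end marks, then lay the loose kiln shelf squarely across both props with its middle over the dish, and last stand the tall cup on the middle of that shelf. The pots are unfired and brittle, so set the dish and the cup down gently, without dropping them; leave the short prop and the mug where they are.

Things in the scene. Friction and masses are not known exactly. Their poses are not given: they have to be found in the camera images.
- base: Bottom kiln shelf: buff slab with three dark ring marks, fixed to the table, 90 mm along local x, 220 along local y, 18 thick. Origin: centre of its underside, on the table; local z up; its flat top is 18 mm above. Middle mark (64 mm ring) at its centre; end marks (44 mm rings) centred 70 mm from the centre along local +y and -y. The marks are flat.
- slab_mid (a point): The loose kiln shelf that goes on top: a plain buff rectangular ceramic slab lying flat on the table, without marks, 56 mm along its local x (grasp it across this), 190 mm along its local y, 14 mm thick, about 0.3 kg. The point is its centre, 7 mm above its underside. Local z points up. Either way round is the same.
- prop_a_mid (a point): One of the two equal tall kiln props: a solid cream ceramic cylinder standing upright, 38 mm in diameter, 60 mm tall, about 0.14 kg, a dark dot on its top. The point is its centre, 30 mm above its foot. Local z points up. It may go to either end mark.
- prop_b_mid (a point): The other tall kiln prop, the same in every way: 38 mm in diameter, 60 mm tall; the point is its centre, 30 mm above its foot. Local z points up.
- dish_mid (a point): The low dish: a straight-walled open round clay dish without a handle, standing upright, 60 mm in outer diameter, 34 mm tall, wall 4 mm, about 0.09 kg. The point is its centre, 17 mm above its foot. Local z points up.
- cup_mid (a point): The tall cup: a straight-walled open clay tumbler without a handle, standing upright, 54 mm in outer diameter, 72 mm tall, wall 4 mm, about 0.13 kg. The point is its centre, 36 mm above its foot. Local z points up.
- stub_mid (a point): A short prop, not wanted: a solid cream cylinder 38 mm in diameter but only 30 mm tall. The point is its centre, 15 mm above its foot. Leave it where it stands.
- mug_mid (a point): A mug, not wanted: clay, with a side handle (towards its local +y, reaching about 65 mm from the axis), 68 mm in diameter, 70 mm tall. The point is on its axis, 35 mm above its foot. Leave it where it stands.
Mind the look-alikes: they are no part of the job. Leave any yellow look-alike of the part that bears slab_mid alone.

How it is judged:
On the way, in this order (a step that is already met when the one before it is completed fails the run):
1. the dish stands released on the middle mark (x of dish_mid in the frame of base between -0.012 and 0.012 m and y of dish_mid in the frame of base between -0.012 and 0.012 m and z of dish_mid in the frame of base between 0.031 and 0.039 m and angle between dish_mid's own z axis and vertical below 0.08 rad and linear speed of dish below 0.02 m/s and angular speed of dish below 0.2 rad/s and contact force between the fingers and dish below 0.1 N), for 0.2 s.
2. both tall props stand released on the end marks, one on each, the dish still in place (all of step 1 and ((x of prop_a_mid in the frame of base between -0.012 and 0.012 m and y of prop_a_mid in the frame of base between 0.058 and 0.082 m and z of prop_a_mid in the frame of base between 0.044 and 0.052 m and x of prop_b_mid in the frame of base between -0.012 and 0.012 m and y of prop_b_mid in the frame of base between -0.082 and -0.058 m and z of prop_b_mid in the frame of base between 0.044 and 0.052 m) or (x of prop_a_mid in the frame of base between -0.012 and 0.012 m and y of prop_a_mid in the frame of base between -0.082 and -0.058 m and z of prop_a_mid in the frame of base between 0.044 and 0.052 m and x of prop_b_mid in the frame of base between -0.012 and 0.012 m and y of prop_b_mid in the frame of base between 0.058 and 0.082 m and z of prop_b_mid in the frame of base between 0.044 and 0.052 m)) and angle between each of prop_a_mid, prop_b_mid's own z axis and vertical below 0.08 rad and linear speed of each of prop_a, prop_b below 0.02 m/s and angular speed of each of prop_a, prop_b below 0.2 rad/s and contact force between the fingers and prop_a below 0.1 N and contact force between the fingers and prop_b below 0.1 N), for 0.2 s.
3. the loose shelf lies released, level and square across both props, props and dish still in place (all of step 2 and x of slab_mid in the frame of base between -0.014 and 0.014 m and y of slab_mid in the frame of base between -0.014 and 0.014 m and z of slab_mid in the frame of base between 0.081 and 0.089 m and angle between slab_mid's own z axis and vertical below 0.05 rad and angle between the y axis of slab_mid and the y axis of base, either way round below 0.16 rad and linear speed of slab below 0.02 m/s and angular speed of slab below 0.2 rad/s and contact force between the fingers and slab below 0.1 N), for 0.2 s.
4. the cup stands released on the middle of the upper shelf, all below still in place (all of step 3 and x of cup_mid in the frame of slab_mid between -0.015 and 0.015 m and y of cup_mid in the frame of slab_mid between -0.015 and 0.015 m and z of cup_mid in the frame of slab_mid between 0.039 and 0.047 m and angle between cup_mid's own z axis and vertical below 0.08 rad and linear speed of cup below 0.02 m/s and angular speed of cup below 0.2 rad/s and contact force between the fingers and cup below 0.1 N), for 0.2 s.
At the end, for the whole second after the job is handed in: Along the bottom shelf's axes: dish within 12 mm of the middle mark, a tall prop within 12 mm of each end mark, upper shelf level on both props, centred within 14 mm, turned under 9 degrees, cup within 15 mm of its middle; all upright, released, at rest (all of step 4); the robot touches nothing.
It fails at once if the short prop is moved more than 20 mm (distance of stub_mid from where it was at the start of the episode above 0.02 m).
It fails at once if the mug is moved more than 20 mm (distance of mug_mid from where it was at the start of the episode above 0.02 m).
It fails at once if the dish is dropped (moves faster than 0.6 m/s, out of the fingers, as after a fall of about 18 mm) (linear speed of dish above 0.6 m/s and contact force between the fingers and dish below 0.05 N).
It fails at once if the cup is dropped (moves faster than 0.6 m/s, out of the fingers, as after a fall of about 18 mm) (linear speed of cup above 0.6 m/s and contact force between the fingers and cup below 0.05 N).
It also fails if it takes over 144 s, if anything falls off the work surface, if the arm or the gripper's body presses on something with over 40 N, if the wrist force passes 120 N, or if a joint passes its speed limit or range.

## Robot

A 7-joint arm with a two-finger parallel gripper is mounted at the origin on the work surface. World frame = base frame: x ahead of the robot, y to its left, z up, the work surface at z = 0. Lengths are in m, angles in rad, forces in N, time in s.
With the tool pointing down it reaches from about 0.4 to 0.9 m from the base axis. Payload 5.5 kg.
Tool frame: the origin (TCP) lies midway between the tips of the shut fingers; the grasp point (between the pads) lies 19 mm behind it (manip.grip_depth is the distance from the TCP to the grasp point, in m); z points along the fingers, x is the direction in which the jaws open and shut, and the axes are right-handed (so a half turn about z gives the same grasp; the last joint's range is limited). The gripper opens to 92 mm and grips with 3 to 60 N. Pads are 19 mm wide; open, the fingers measure 130 mm over their backs; the gripper's body (75 mm by 190 mm) begins 47 mm behind the grasp point.
Start: joints at [-1.018, 0.501, -0.427, 1.55, 0.221, 1.138, -0.21], TCP at [0.186, 0.623, 0.204] pointing down, gripper open.
Joint ranges: [-2.88, 2.88], [-0.31, 2.03], [-1.54, 1.56], [0.2, 2.42], [-1.41, 4.55], [0.19, 2.02], [-2.57, 2.57]. Speed limits (rad/s): [2.57, 2.57, 3.14, 3.14, 3.14, 3.14, 3.14].

## Interface

Orientations are given as a unit quaternion [x, y, z, w].
In Python, from bench import manip, effector, viewer gives the robot as it stands. Calls block until the motion is done:
- manip.move_pose(position, orientation): joint-space move of the TCP to a pose.
- manip.servo_line(position, ori=None, vel=0.15): straight line of the TCP; ori=None keeps the orientation; vel is the mean speed in m/s.
- manip.movej(angles): joint-space move.
- effector.open_jaws() and effector.close(f_grip=None): open the fingers fully, or close them until they stop; f_grip is the grip in N (None keeps the last).
- manip.sleep(seconds).
- manip.solve_ik(position, orientation): joint angles nearest the present ones, or None.
- viewer.get_image(name): name is "scene" or "top" or "wrist"; returns the picture (420x560x3 uint8, red, green, blue); there is no depth.
- viewer.get_calibration(name): a dict with "vfov" (degrees; the focal length in pixels is half the picture's height over the tangent of half this angle, whatever the lens; pixels are square), "cx", "cy" (the principal point, pixels), "eye" and "attitude" of the camera in the world. Camera axes: x right, y down, z forward; pixel columns grow to the right and rows downward; lengths in m; the calibration is good to about 2 mm. The wrist camera is an equidistant fisheye: a pixel r from the principal point sees the ray r / f radians off the axis. A picture is of the moment at which its call begins: read the wrist's pose just before it. get_calibration takes no time and is no camera call; for the wrist camera it gives the pose at the moment of the call.
A pose or a line that the arm cannot do raises manip.PlanningError and nothing moves.
- manip.hand_in(): hands the job in, once; it reports no verdict.
Readings, each from a call of its own:
- manip.current_clock(): time.
- manip.current_q(): joint angles.
- manip.current_joint_velocities(): joint speeds.
- manip.current_tau(): joint torques, N m.
- manip.current_tool_pos(): TCP position.
- manip.current_tcp_rot(): TCP orientation.
- manip.current_force(): force on the tool from outside, world axes, zero at the start.
- manip.current_wrist_torque(): the same for the moment, N m.
- manip.current_finger_gap(): finger opening in m.
Only numpy, scipy, OpenCV 4.12 (cv2) and the standard library are available. Lean on these libraries where they do the work, as an engineer would, in place of code of your own. Each camera call takes 0.05 s, during which the arm holds its last target. There are 200 camera calls.

## Working session

There is one attempt and no reset: what is moved stays moved. The work goes in short steps, each a Python script; the robot and the scene stay as the last script left them, time stands still between calls to the robot, and variables do not carry over. Pictures are saved under pics/ and viewed, about 12 in all and at most 16, crops included, and the job is handed in when it is done.

```bash
ls; mkdir -p pics; python3 - <<'E'
from bench import manip, effector, viewer
import cv2, numpy as np
for n in ["scene","top","wrist"]:
    c=viewer.get_calibration(n); print(n,c)
    cv2.imwrite(f"pics/{n}0.png",viewer.get_image(n)[:,:,::-1])
print(manip.current_tcp_rot(),manip.current_clock(), manip.grip_depth)
a=cv2.imread("pics/scene0.png");b=cv2.imread("pics/top0.png")
E
```

```text
pics
scene {'vfov': 43.064227367904884, 'cx': 279.0419774761899, 'cy': 200.32476679503398, 'eye': array([0.8203941 , 0.42126651, 0.90507828]), 'attitude': array([ 0.30871016,  0.90859472, -0.26429725, -0.09643981])}
top {'vfov': 50.72064399774089, 'cx': 277.4392309857276, 'cy': 204.26406989684665, 'eye': array([0.37442598, 0.00221741, 1.0156195 ]), 'attitude': array([ 0.7098602 , -0.70168514,  0.04132882, -0.04503776])}
wrist {'vfov': 65.70646984690485, 'cx': 277.59018956133093, 'cy': 206.0838623009964, 'eye': array([0.12007317, 0.64239612, 0.38432788]), 'attitude': array([0.79494932, 0.59285067, 0.07607131, 0.10390774])}
[ 8.01782161e-01  5.97615924e-01 -6.16355338e-04  4.39835136e-04] 0.15 0.0188
```

View pics/scene0.png

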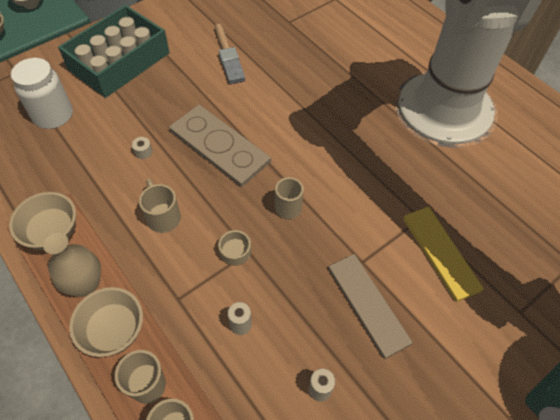

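View pics/top0.png

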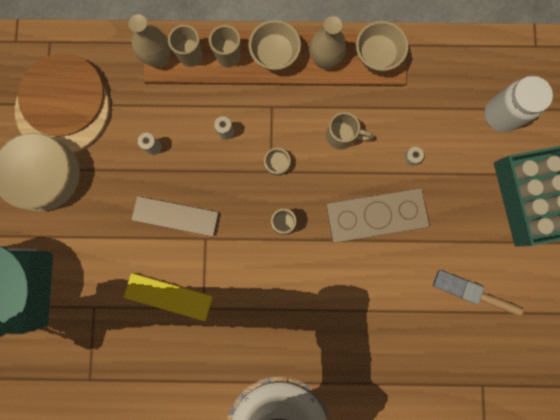

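The scene picture shows the base (219,142), props (240,318) and (321,384), the dish (235,247), the cup (289,197), the mug (159,208), the stub (142,148), the buff slab (369,305) and the yellow slab (443,253).

Look-alikes in the top picture:
- **Tall props:** (147,142) and (224,126). The stub at (415,156) is short with no visible side, and the crate cylinders at (530,170) and beyond are not wanted.
- **Dish:** (278,161), against the shelf bowls at the top edge.
- **Cup:** (284,221), against the handled mug at (343,130) and the shelf cups at (185,45) and (225,45).
- **Slab:** the buff one at (175,216), not the yellow one at (168,297).

```bash
cat > h.py <<'E'
import numpy as np, cv2
from scipy.spatial.transform import Rotation as R
from bench import manip, effector, viewer
def ray(c,px,fish=False):
    f=210/np.tan(np.radians(c['vfov'])/2); d=(np.array(px,float)-[c['cx'],c['cy']])/f
    if fish:
        r=np.linalg.norm(d); v=np.array([*(d*np.sinc(r/np.pi)),np.cos(r)])
    else: v=np.array([*d,1.])
    return R.from_quat(c['attitude']).apply(v)
def on_z(c,px,z,fish=False):
    v=ray(c,px,fish); return c['eye']+v*(z-c['eye'][2])/v[2]
def proj(c,P,fish=False):
    f=210/np.tan(np.radians(c['vfov'])/2); v=R.from_quat(c['attitude']).inv().apply(np.array(P)-c['eye'])
    if fish:
        n=np.linalg.norm(v[:2]); th=np.arctan2(n,v[2]); return np.array([c['cx'],c['cy']])+f*th*v[:2]/n
    return np.array([c['cx'],c['cy']])+f*v[:2]/v[2]
E
python3 - <<'E'
from h import *
a=cv2.imread("pics/top0.png");c=viewer.get_calibration("top")
hsv=cv2.cvtColor(a,cv2.COLOR_BGR2HSV)
m=((hsv[...,1]<118)&(hsv[...,2]>40)).astype(np.uint8)*255
for p in [(147,139),(415,155),(278,158),(175,216),(378,230),(284,214),(300,190)]: print(p,hsv[p[1],p[0]])
cs,_=cv2.findContours(m,cv2.RETR_EXTERNAL,cv2.CHAIN_APPROX_NONE)
for k in cs:
    if cv2.contourArea(k)>60:
        r=cv2.minAreaRect(k); print(np.round(r[0],1),np.round(r[1],1),round(r[2]),cv2.contourArea(k),on_z(c,r[0],0.014).round(3))
big=cv2.resize(a[90:260,115:445],None,fx=2.4,fy=2.4,interpolation=cv2.INTER_CUBIC)
mb=cv2.resize(m[90:260,115:445],None,fx=1.2,fy=1.2)
mb=np.pad(cv2.cvtColor(mb,cv2.COLOR_GRAY2BGR),((0,0),(0,big.shape[1]-mb.shape[1]),(0,0)))
cv2.imwrite("pics/c1.png",np.vstack([big,mb])[:600])
E
```

```text
(147, 139) [15 94 95]
(415, 155) [ 14 100  79]
(278, 158) [ 19  93 172]
(175, 216) [ 19  77 165]
(378, 230) [ 17  86 146]
(284, 214) [18 95 86]
(300, 190) [ 15 152 131]
[277.5 398. ] [99. 42.] 0 3135.5 [0.076 0.003 0.014]
[458.4 286.6] [50.9 20.1] 22 903.5 [ 0.318 -0.396  0.014]
[ 18.5 291. ] [37. 90.] 0 2220.0 [0.296 0.583 0.014]
[283.5 220.5] [25. 25.] 0 488.5 [ 0.46  -0.006  0.014]
[174.6 215.7] [84.5 25.5] 11 2028.0 [0.469 0.242 0.014]
[377.1 214.9] [40.4 98.2] 80 3760.0 [ 0.476 -0.218  0.014]
[277. 161.] [26. 26.] 90 538.5 [0.598 0.01  0.014]
[534.2 197.6] [94.2 67.6] 80 5166.5 [ 0.519 -0.576  0.014]
[414. 156.] [17.  19.8] 45 263.5 [ 0.613 -0.305  0.014]
[148.5 143.5] [25.5 17. ] 45 347.5 [0.636 0.309 0.014]
[223.6 127.2] [23.3 17. ] 63 317.0 [0.677 0.136 0.014]
[347.  128.3] [34.  43.3] 73 975.0 [ 0.677 -0.151  0.014]
[ 40.1 161.5] [ 83.4 100.1] 18 5197.0 [0.591 0.558 0.014]
[ 92.8 124.8] [21.9 59.4] 45 493.0 [0.679 0.441 0.014]
[518.1 103.3] [43.1 73.5] 61 2562.0 [ 0.742 -0.551  0.014]
[224.  45.] [40. 30.] 90 918.5 [0.879 0.14  0.014]
[279.5  35. ] [ 70. 559.] 90 18854.5 [0.905 0.008 0.014]
```

View pics/c1.png

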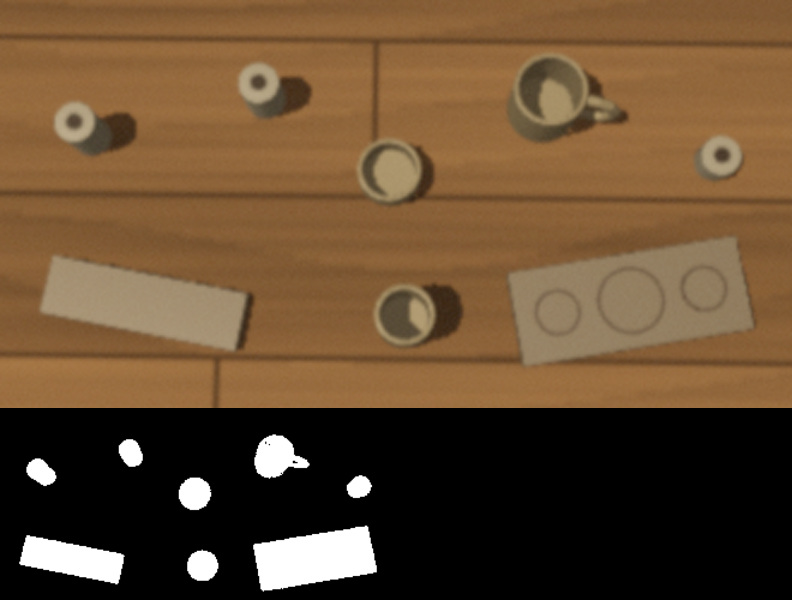

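The crop confirms the choice. The two tall props show dots at about (145,141) and (222,125) in the top picture, and the stub at (416,155) has almost no side. The dish, the cup without a handle, the buff slab and the three rings are clear. Next I compute positions and cross-check them against the scene camera.

```bash
python3 - <<'E'
from h import *
c=viewer.get_calibration("top"); s=viewer.get_calibration("scene"); im=cv2.imread("pics/scene0.png")
T=lambda u,v:(u/2.4+115-.3,v/2.4+90-.3)
pts=dict(p1=(T(74,122),.06),p2=(T(258,82.5),.06),dish=(T(391,170.5),.034),cup=(T(405.5,315),.072),slab=((174.6,215.7),.013),
 bm=(T(631,300),.018),b1=(T(557,313),.018),b2=(T(704,288),.018),stub=(T(721.5,156.5),.03),mug=(T(550.5,90.5),.07))
W={}
for k,(p,z) in pts.items():
    W[k]=on_z(c,p,z); q=proj(s,W[k]); print(k,W[k].round(4),q.round(1))
    cv2.circle(im,(int(round(q[0])),int(round(q[1]))),2,(0,0,255),-1)
print("base y dir",np.degrees(np.arctan2(*(W['b1']-W['b2'])[1::-1])),np.linalg.norm(W['b1']-W['b2']))
hsv=cv2.cvtColor(cv2.imread("pics/top0.png"),cv2.COLOR_BGR2HSV)
m=((hsv[...,1]<118)&(hsv[...,2]>40)).astype(np.uint8)
for n,(x,y,z) in dict(slab=(174,215,.014),base=(377,215,.018)).items():
    lab=cv2.connectedComponents(m)[1]; k=cv2.findContours((lab==lab[y,x]).astype(np.uint8),0,1)[0][0]
    b=[on_z(c,p,z)[:2] for p in cv2.boxPoints(cv2.minAreaRect(k))]
    r=np.diff(b+[b[0]],axis=0); print(n,np.mean(b,0).round(4),np.linalg.norm(r,axis=1).round(3),np.degrees(np.arctan2(r[:,1],r[:,0])).round(1))
cv2.imwrite("pics/s1.png",cv2.resize(im[110:420,110:420],None,fx=1.9,fy=1.9))
E
```

```text
p1 [0.6307 0.3018 0.06  ] [322.  380.5]
p2 [0.67   0.1329 0.06  ] [238.2 312.6]
dish [0.594  0.0089 0.034 ] [233.6 242.9]
cup [ 0.4545 -0.0058  0.072 ] [288.5 188.2]
slab [0.4687 0.2419 0.013 ] [367.8 302.8]
bm [ 0.4757 -0.2185  0.018 ] [218.1 141.4]
b1 [ 0.4627 -0.1487  0.018 ] [242.2 159.3]
b2 [ 0.4879 -0.2874  0.018 ] [195.6 124.3]
stub [ 0.6118 -0.3034  0.03  ] [140.7 143.2]
mug [ 0.6622 -0.1364  0.07  ] [157.5 198.5]
base y dir 100.31475704833859 0.14090158115130919
slab [0.4687 0.242 ] [0.058 0.194 0.058 0.193] [  -8.4 -100.7  170.3   79.4]
base [ 0.4756 -0.2176] [0.224 0.091 0.221 0.091] [ -79.6 -172.   100.3    9.6]
```

View pics/s1.png

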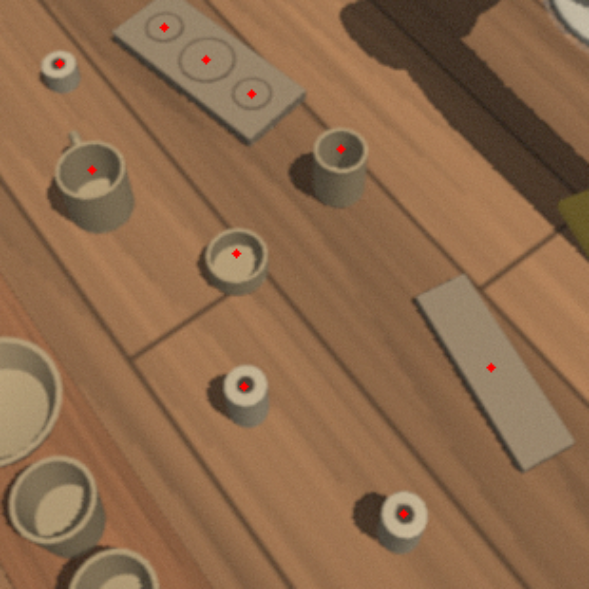

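Both views agree to about 3 mm. The slab measures 58x194, the base 91x222 and the ring spacing 141 mm, all close to the stated sizes. I check IK for all poses and then place the dish.

```bash
cat >> h.py <<'E'
B=np.array([.4757,-.2180]); BY=np.radians(100.2); bx=np.array([np.cos(BY-np.pi/2),np.sin(BY-np.pi/2)]); by=np.array([np.cos(BY),np.sin(BY)])
J=10.2  # jaw yaw, deg
def quat(yaw):
    a=np.radians(yaw); x=[np.cos(a),np.sin(a),0]; z=[0,0,-1]
    return R.from_matrix(np.array([x,np.cross(z,x),z]).T).as_quat()
def over(xy,yaw,z=.25): manip.move_pose([*xy,z],quat(yaw))
def down(xy,z,slow=.03):
    p=manip.current_tool_pos()
    manip.servo_line([*xy,z+.03],vel=.15); manip.servo_line([*xy,z],vel=slow)
def up(z=.25,slow=None):
    p=manip.current_tool_pos()
    manip.servo_line([p[0],p[1],p[2]+.02],vel=.04); manip.servo_line([p[0],p[1],z],vel=.2)
def rep(s): print(s,'t',round(manip.current_clock(),1),'tcp',np.round(manip.current_tool_pos(),4),'gap',round(manip.current_finger_gap(),4),'F',np.round(manip.current_force(),2))
def snap(cam,name):
    c=viewer.get_calibration(cam); im=viewer.get_image(cam)[:,:,::-1].copy(); cv2.imwrite(f'pics/{name}.png',im); return c,im
E
python3 - <<'E'
from h import *
for n,xy,z,y in [('dish',(.594,.009),.009,J),('base',B,.027,J),('p1',(.6307,.3018),.02,J),('p2',(.67,.133),.02,J),('e+',B+.07*by,.04,J),('e-',B-.07*by,.04,J),('slab',(.4687,.242),.002,-10.3),('slabplace',B,.08,J),('cup',(.4545,-.0058),.03,J),('cupplace',B,.13,J)]:
    for yy in (y,y+180):
        a=manip.solve_ik([*xy,z],quat(yy)); b=manip.solve_ik([*xy,.25],quat(yy)); print(n,yy,None if a is None else np.round(a,2),b is not None)
E
```

```text
dish 10.2 [-0.12  0.62  0.07  1.83 -0.07  0.69  0.17] True
dish 190.2 [-0.89  1.21  1.35  1.86 -1.27  1.27 -2.09] True
base 10.2 [-0.02  0.55  0.49  2.02 -0.41  0.67  0.92] True
base 190.2 [-0.44  0.85  1.13  2.03 -0.99  0.95 -1.74] True
p1 10.2 [-0.41  0.75 -0.11  1.54  0.1   0.86 -0.38] True
p1 190.2 [-0.05  0.86 -0.67  1.52  0.6   0.97  2.42] True
p2 10.2 [-0.22  0.73 -0.03  1.59  0.02  0.83 -0.08] True
p2 190.2 [-0.97  1.26  1.35  1.61 -1.26  1.34 -2.39] True
e+ 10.2 [-0.07  0.45  0.39  2.1  -0.28  0.64  0.69] True
e+ 190.2 [-0.6   0.76  1.13  2.11 -0.92  0.89 -1.88] True
e- 10.2 [ 0.04  0.6   0.58  1.91 -0.46  0.76  1.06] True
e- 190.2 [-0.3   0.88  1.13  1.92 -0.97  1.01 -1.69] True
slab -10.3 [-0.5   0.55 -0.03  2.    0.03  0.6  -0.73] True
slab 169.7 [-0.07  0.62 -0.58  1.98  0.53  0.68  1.98] True
slabplace 10.2 [-0.02  0.45  0.49  1.99 -0.3   0.77  0.83] True
slabplace 190.2 [-0.46  0.71  1.13  2.01 -0.81  0.96 -1.87] True
cup 10.2 [-0.11  0.4   0.08  2.17 -0.06  0.57  0.18] True
cup 190.2 [-1.02  0.98  1.35  2.19 -1.16  1.08 -1.96] False
cupplace 10.2 [-0.05  0.37  0.52  1.96 -0.24  0.87  0.77] True
cupplace 190.2 [-0.48  0.59  1.14  1.97 -0.65  1.   -1.99] True
```

```bash
python3 - <<'E'
from h import *
d=(.594,.009)
over(d,J,.16); rep('over')
c,im=snap('wrist','w1'); q=proj(c,[*d,.034],True); print(q)
cv2.circle(im,tuple(int(round(v)) for v in q),2,(0,0,255),-1); cv2.imwrite('pics/w1m.png',im)
E
```

```text
over t 2.8 tcp [0.5941 0.0107 0.16  ] gap 0.0916 F [-0.67  0.73 -1.33]
[277.20191843 195.35068871]
```

View pics/w1m.png

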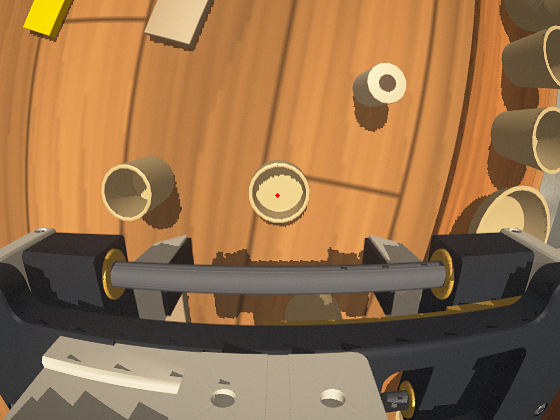

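The wrist picture shows the dish rim centred at about (279,193), against a predicted (277,195). That is about 3 mm off, so I correct and go.

```bash
python3 - <<'E'
from h import *
c=viewer.get_calibration('wrist'); d=on_z(c,(279,193),.034,True)[:2]; print(d)
down(d,.009); rep('at dish'); g=manip.current_tool_pos()
effector.close(10); rep('closed'); up(); rep('lifted')
over(B,J); down(B,.0275,.02); rep('placed')
E
```

```text
[0.59528916 0.01140987]
at dish t 4.9 tcp [0.5955 0.0114 0.0092] gap 0.0918 F [-0.35 -0.37  0.35]
closed t 5.5 tcp [0.5953 0.0114 0.0091] gap 0.059 F [-0.14 -0.68  0.32]
lifted t 7.5 tcp [0.5944 0.0114 0.2486] gap 0.0594 F [-0.4  -0.14 -1.28]
placed t 11.6 tcp [ 0.4758 -0.218   0.0276] gap 0.0593 F [-0.89 -0.81 -0.3 ]
```

```bash
python3 - <<'E'
from h import *
effector.open_jaws(); up(.2); rep('released')
over((.655,.07),J,.22); manip.sleep(.2)
snap('wrist','w2'); c,im=snap('top','t2')
for p in [[*B,.018+.034],[*(B+.07*by),.018],[*(B-.07*by),.018]]:
    q=proj(c,p)
    print(q)
cv2.imwrite('pics/t2c.png',cv2.resize(im[90:260,300:460],None,fx=3,fy=3,interpolation=cv2.INTER_CUBIC))
cw=viewer.get_calibration('wrist')
for p in [(.6307,.3018,.06),(.67,.1329,.06)]: print(proj(cw,p,True))
E
```

```text
released t 13.8 tcp [ 0.4749 -0.2175  0.1988] gap 0.0918 F [ 0.06 -0.01 -0.47]
[380.82966886 213.17735932]
[346.94002381 219.83086481]
[407.81897591 209.60361109]
[293.42326495 -24.24678978]
[302.51401083 129.93774436]
```

View pics/t2c.png

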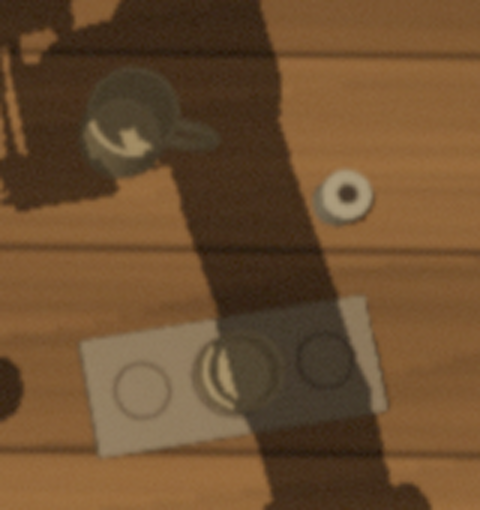

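View pics/w2.png

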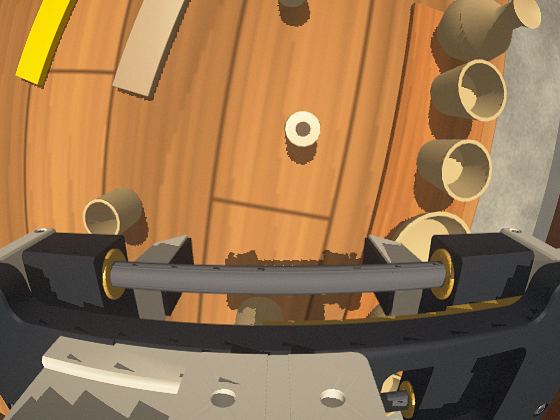

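The dish sits on the middle mark at about (379,215) in the top picture, partly in shadow, and I will recheck it with the wrist camera. The prop dot is at (303,129) in the wrist picture against a predicted (302,130), so I take the prop.

```bash
python3 - <<'E'
from h import *
p=np.array((.670,.133))
over(p,J,.2); down(p,.022); effector.close(20); rep('p2'); up(.22); rep('lift')
t=B-.07*by
over(t,J,.22); down(t,.0405,.02); rep('down'); effector.open_jaws(); up(.22); rep('rel')
# look at base from a pose where the wrist sees it
over(B+.09*by*0+np.array([0,-.0]),J,.3); c,im=snap('wrist','w3')
for P in [[*B,.052],[*B,.018],[*t,.078],[*(B+.07*by),.018]]: print(proj(c,P,True))
over((.6307,.29),J,.22); c,im2=snap('wrist','w4'); print('p1',proj(c,(.6307,.3018,.06),True))
cv2.imwrite('pics/w34.png',np.hstack([im[0:300,80:480],im2[0:300,80:480]]))
E
```

```text
p2 t 19.0 tcp [0.6699 0.133  0.022 ] gap 0.0373 F [-0.1   0.09 -0.08]
lift t 20.7 tcp [0.6689 0.1328 0.2184] gap 0.0375 F [-0.38 -0.19 -1.93]
down t 25.1 tcp [ 0.4882 -0.287   0.0406] gap 0.0374 F [-0.3  -0.39 -1.2 ]
rel t 27.7 tcp [ 0.4873 -0.2864  0.2187] gap 0.0918 F [0.04 0.68 0.04]
[277.71515626 174.17567136]
[277.71216241 170.40668765]
[277.63001346 230.36407405]
[277.79140868 121.56398008]
p1 [278.84690542 173.52676593]
```

View pics/w34.png

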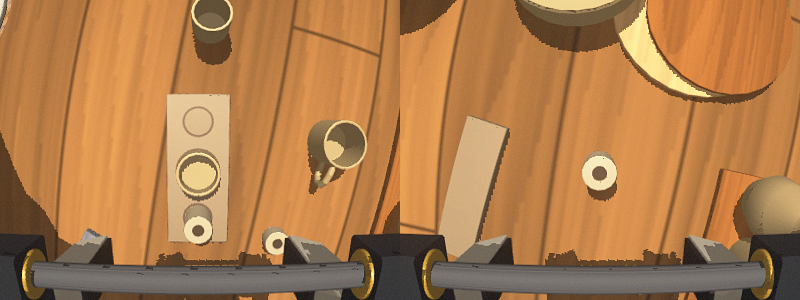

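In the left half the dish rim is at (278,173), the prop dot at (278,230) and the free ring at (278,121), all within 1 px of prediction. In the right half the p1 dot is at (279,173), as predicted. I place the second prop and then look at the slab.

```bash
python3 - <<'E'
from h import *
p=np.array((.6307,.302))
down(p,.022); effector.close(20); rep('p1'); up(.22); rep('lift')
t=B+.07*by
over(t,J,.22); down(t,.0405,.02); rep('down'); effector.open_jaws(); up(.22); rep('rel')
over(B,J,.3); c,im=snap('wrist','w5')
for P in [[*B,.052],[*(B-.07*by),.078],[*t,.078]]: print(proj(c,P,True))
s=np.array((.4687,.242)); over(s,-10.3,.3); c,im2=snap('wrist','w6')
a=np.radians(79.7); y=np.array([np.cos(a),np.sin(a)]); x=np.array([y[1],-y[0]])
for i,j in [(1,1),(1,-1),(-1,-1),(-1,1)]:
    q=proj(c,[*(s+i*.028*x+j*.095*y),.014],True); print(i,j,q); cv2.circle(im2,tuple(int(round(v)) for v in q),1,(0,0,255),-1)
hsv=cv2.cvtColor(cv2.imread('pics/w6.png'),cv2.COLOR_BGR2HSV); q=proj(c,[*s,.014],True).astype(int); print('slab hsv',hsv[q[1],q[0]],'wood',hsv[q[1],q[0]-60],hsv[q[1],q[0]+60])
cv2.imwrite('pics/w56.png',np.hstack([im[0:300,80:480],im2[0:300,80:480]]))
E
```

```text
p1 t 33.6 tcp [0.6307 0.302  0.022 ] gap 0.0375 F [ 0.21  0.05 -0.32]
lift t 35.3 tcp [0.6297 0.3015 0.2183] gap 0.0376 F [ 0.19 -0.21 -1.46]
down t 39.8 tcp [ 0.4635 -0.1491  0.0406] gap 0.0375 F [-0.51 -0.71 -0.38]
rel t 42.4 tcp [ 0.4624 -0.1489  0.2189] gap 0.0919 F [-0.39 -0.08 -0.48]
[278.17657414 173.74932091]
[278.22456358 230.01092674]
[278.1428068  120.94012008]
1 1 [296.85373211 102.91285235]
1 -1 [295.66703757 230.82532906]
-1 -1 [258.83255879 230.86779072]
-1 1 [257.29489084 102.96836669]
slab hsv [ 17  96 215] wood [ 14 164 219] [ 15 164 187]
```

View pics/w56.png

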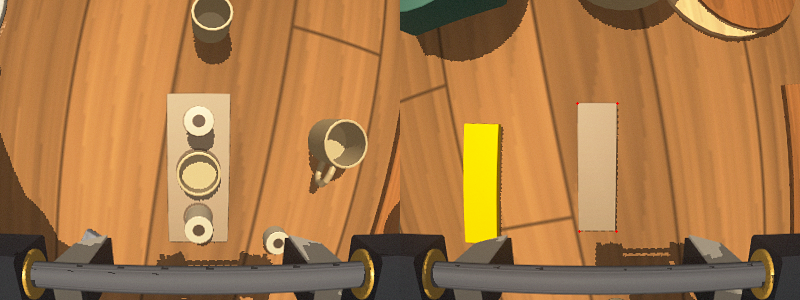

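The props and dish match prediction, with dots at (278,121) and (278,230). The predicted slab corners coincide with the picture, and the yellow slab is about 110 mm clear. I take the buff slab.

```bash
python3 - <<'E'
from h import *
s=np.array((.4687,.242)); down(s,.003); rep('at'); effector.close(45); rep('closed'); g=manip.current_tool_pos()[2]
up(.25); manip.sleep(.3); rep('lift')
if manip.current_finger_gap()>.05:
    over(B,J,.25); manip.sleep(.3); rep('over')
    snap('scene','s2'); 
    im=cv2.imread('pics/s2.png'); cv2.imwrite('pics/s2c.png',cv2.resize(im[40:260,100:380],None,fx=2,fy=2))
print(g)
E
```

```text
at t 47.8 tcp [0.4689 0.2421 0.0032] gap 0.0919 F [ 0.55 -0.1  -0.62]
closed t 49.3 tcp [0.4687 0.242  0.003 ] gap 0.0003 F [-0.04  0.15 -0.2 ]
lift t 51.5 tcp [0.4684 0.2419 0.2493] gap 0.0004 F [-0.13 -0.31  0.16]
0.0029952124654103393
```

The jaws shut completely, so the slab was missed. I look before doing anything else.

```bash
python3 - <<'E'
from h import *
effector.open_jaws(); s=np.array((.4687,.242)); over(s,-10.3,.3); c,im=snap('wrist','w7')
a=np.radians(79.7); y=np.array([np.cos(a),np.sin(a)]); x=np.array([y[1],-y[0]])
for i,j in [(1,1),(1,-1),(-1,-1),(-1,1)]:
    q=proj(c,[*(s+i*.028*x+j*.095*y),.014],True); cv2.circle(im,tuple(int(round(v)) for v in q),1,(0,0,255),-1)
c,t=snap('scene','s2')
cv2.imwrite('pics/w7c.png',np.hstack([im[0:400,80:480],cv2.resize(t[200:400,260:460],None,fx=2,fy=2)]))
E
```

```text
(no output)
```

View pics/w7c.png

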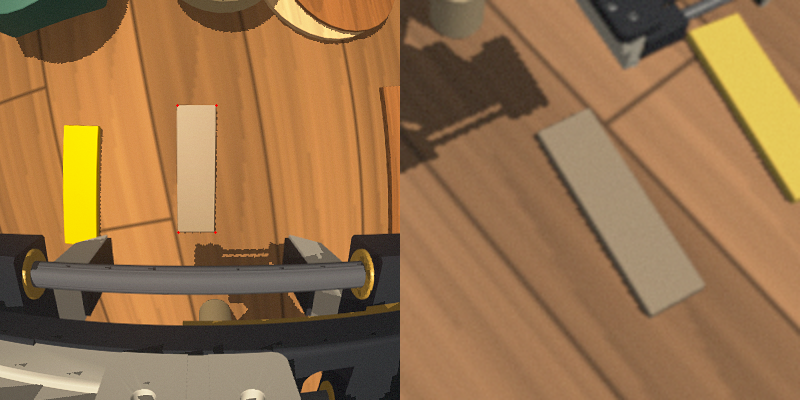

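The slab has not moved and still matches the predicted corners, so the jaws closed above it. The tips apparently sit higher when open than when shut, since the TCP is defined for shut fingers. I probe downward in 1 mm steps with a force check.

```bash
python3 - <<'E'
from h import *
s=np.array((.4687,.242)); down(s,.004,.05); f0=manip.current_force()[2]; z=.004
while z>-.014:
    z-=.001; manip.servo_line([*s,z],vel=.02); f=manip.current_force()[2]-f0; print(round(z,3),round(manip.current_tool_pos()[2],4),round(f,2))
    if abs(f)>3: break
if abs(f)>3: z+=.0015; manip.servo_line([*s,z],vel=.02)
rep('end')
E
```

```text
0.003 0.0032 -0.98
0.002 0.002 -0.69
0.001 0.0009 -0.79
0.0 -0.0001 -0.27
-0.001 -0.0011 -0.08
-0.002 -0.0021 0.01
-0.003 -0.0031 -0.72
-0.004 -0.0041 -0.69
-0.005 -0.0051 -0.14
-0.006 -0.0061 -0.34
-0.007 -0.0071 0.38
-0.008 -0.0081 -0.01
-0.009 -0.0091 -0.39
-0.01 -0.0101 -0.68
-0.011 -0.0111 0.12
-0.012 -0.0121 -0.75
-0.013 -0.0131 -0.58
-0.014 -0.0141 -1.25
end t 60.5 tcp [ 0.4687  0.242  -0.0141] gap 0.0918 F [ 0.12 -0.78 -0.95]
```

There is no contact even at -14 mm, so open fingers retract a lot. The earlier miss shows the tips are at least 11 mm up at a 58 mm gap, so closing at TCP z = -9 mm keeps them above the table.

```bash
python3 - <<'E'
from h import *
s=np.array((.4687,.242))
for z in (-.009,-.012,-.015,-.018):
    manip.servo_line([*s,z],vel=.04); effector.close(30); rep(z)
    if manip.current_finger_gap()>.05: break
    effector.open_jaws()
E
```

```text
-0.009 t 62.3 tcp [ 0.4695  0.2426 -0.0083] gap 0.0005 F [0.51 0.05 5.26]
-0.012 t 64.6 tcp [ 0.4687  0.242  -0.012 ] gap 0.0552 F [ 0.62  0.51 -0.03]
```

At -9 mm the shut tips touched the slab top with 5 N, so the real tips sit about 22 mm behind the stated TCP. At -12 mm only about 3 mm of slab is gripped, so I regrip lower.

```bash
python3 - <<'E'
from h import *
s=np.array((.4687,.242))
effector.open_jaws(); f0=manip.current_force()[2]
for z in (-.014,-.016,-.0175,-.019):
    manip.servo_line([*s,z],vel=.03); f=manip.current_force()[2]-f0; print(z,round(f,2))
    if f>3: manip.servo_line([*s,z+.002],vel=.02); break
effector.close(45); rep('closed'); g=manip.current_tool_pos()[2]
if manip.current_finger_gap()>.05:
    up(.23); manip.sleep(.2); rep('lift')
    over(B,J,.23); manip.sleep(.2); rep('over')
    snap('scene','s3'); im=cv2.imread('pics/s3.png'); cv2.imwrite('pics/s3c.png',cv2.resize(im[40:260,100:380],None,fx=2,fy=2))
print(g)
E
```

```text
-0.014 -0.73
-0.016 0.58
-0.0175 0.55
-0.019 -0.69
closed t 67.1 tcp [ 0.4687  0.242  -0.019 ] gap 0.0556 F [ 0.5   0.16 -0.41]
lift t 69.2 tcp [0.4682 0.2417 0.2289] gap 0.0554 F [ 0.34 -0.64 -3.43]
over t 71.1 tcp [ 0.4761 -0.2169  0.23  ] gap 0.0552 F [-0.24 -0.43 -4.24]
-0.018983369651332092
```

View pics/s3c.png

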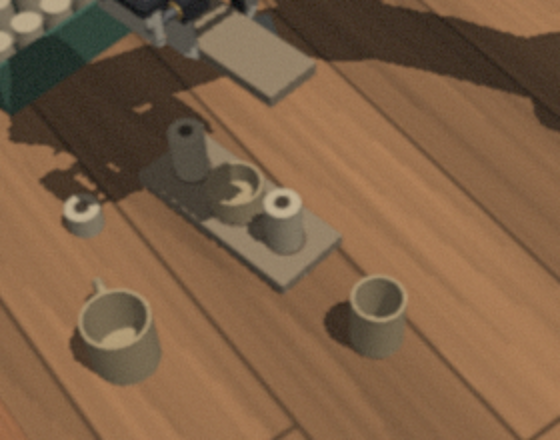

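The slab is held level (about 3.4 N) over the standing props and dish. I set it down.

```bash
python3 - <<'E'
from h import *
manip.servo_line([*B,.09],vel=.12); f0=manip.current_force()[2]; manip.servo_line([*B,.062],vel=.03)
for z in (.0605,.0597,.0590,.0585):
    manip.servo_line([*B,z],vel=.02); f=manip.current_force()[2]-f0; print(z,round(f,2))
    if f>1.5: break
effector.open_jaws(); up(.2); rep('rel')
cu=np.array((.4545,-.0058))
over(B,J,.3); c,im=snap('wrist','w8')
for i,j in [(1,1),(1,-1),(-1,-1),(-1,1)]:
    q=proj(c,[*(B+i*.028*bx+j*.095*by),.092],True); cv2.circle(im,tuple(int(round(v)) for v in q),1,(0,0,255),-1)
over(cu,J,.25); c,im2=snap('wrist','w9'); q=proj(c,[*cu,.072],True); print('cup',q)
cv2.imwrite('pics/w89.png',np.hstack([im[0:300,80:480],im2[0:300,80:480]]))
E
```

```text
0.0605 -1.14
0.0597 -1.2
0.059 -0.45
0.0585 6.58
rel t 76.7 tcp [ 0.4749 -0.2177  0.1989] gap 0.0917 F [-0.02 -0.72 -0.76]
cup [277.79822376 182.23248334]
```

View pics/w89.png

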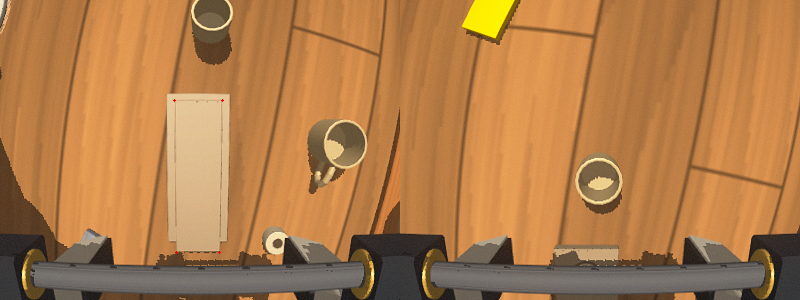

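The slab corners match the predicted ones. The cup rim is centred at (279,181) against a predicted (278,182), so I correct and take the cup.

```bash
python3 - <<'E'
from h import *
c=viewer.get_calibration('wrist'); d=on_z(c,(279,181),.072,True)[:2]; print(d)
down(d,.013); rep('at'); effector.close(12); rep('closed'); g=manip.current_tool_pos()[2]; up(.25); rep('lift')
if manip.current_finger_gap()>.045:
    over(B,J,.25); manip.sleep(.2)
    manip.servo_line([*B,g+.092+.02],vel=.12); manip.servo_line([*B,g+.092+.003],vel=.02); manip.sleep(.2); f0=manip.current_force()[2]
    for dz in (.0015,.0008,.0002,-.0004,-.0008):
        manip.servo_line([*B,g+.092+dz],vel=.01); f=manip.current_force()[2]-f0; print(dz,round(f,2))
        if f>1.5: break
    rep('down')
E
```

```text
[ 0.45600668 -0.00468259]
at t 80.9 tcp [ 0.4562 -0.0047  0.0131] gap 0.0916 F [-0.78  0.28 -0.42]
closed t 81.6 tcp [ 0.4558 -0.0047  0.013 ] gap 0.053 F [0.02 0.2  1.54]
lift t 83.5 tcp [ 0.4549 -0.0048  0.2488] gap 0.0529 F [-0.3  -0.39 -0.74]
0.0015 0.02
0.0008 -0.26
0.0002 0.36
-0.0004 5.93
down t 88.0 tcp [ 0.4758 -0.218   0.105 ] gap 0.0527 F [-0.58  0.06  4.11]
```

```bash
python3 - <<'E'
from h import *
effector.open_jaws(); up(.3); rep('rel'); over(B,J,.34); c,im=snap('wrist','w10'); print(proj(c,[*B,.164],True))
over((.55,.2),J,.35); manip.sleep(.3)
c,t=snap('scene','s4'); print(proj(c,[*B,.164]))
cv2.imwrite('pics/end.png',np.hstack([im[0:400,80:480],cv2.resize(t[40:240,120:320],None,fx=2,fy=2)]))
E
```

```text
rel t 90.5 tcp [ 0.4749 -0.2176  0.2987] gap 0.092 F [-1.04  0.91 -0.27]
[277.11515697 183.45928831]
[211.77617457  92.83193562]
```

View pics/end.png

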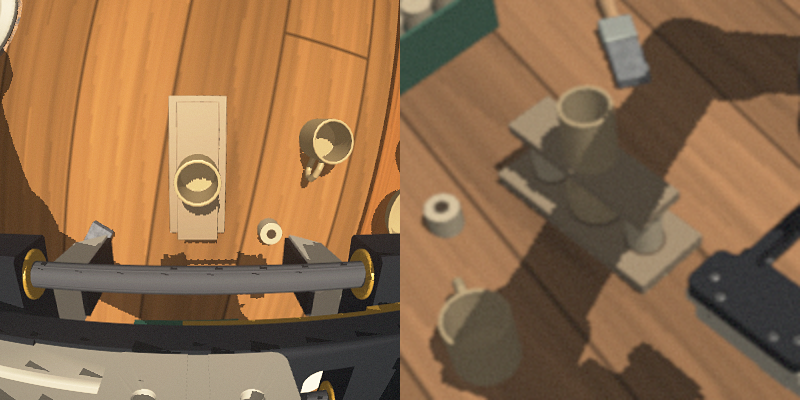

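The cup rim is at (278,183) against a predicted (277,183) in the wrist view, and at about (213,92) against (212,93) in the scene view. Everything stands, so I hand in.

```bash
python3 - <<'E'
from h import *
manip.hand_in(); rep('done')
E
```

```text
the job is handed in; nothing more can be done
the job is handed in; nothing more can be done
```

I built the tier in the required order (dish, two tall props, buff shelf, cup) and handed it in a little after 91 s of the 144 s allowed. No verdict was reported.

- **Last checks:** in the final pictures the cup is upright on the shelf, with its rim within 1–2 px (1–2 mm) of where it should be in both the wrist and scene views. After placing, the dish, prop and shelf positions matched prediction within about 1 px. Neither the mug nor the short prop shows any visible movement. I never touched the yellow slab.
- **Shelf grasp:** my first grasp missed. The jaws shut above the shelf, because the real fingertips sit about 22 mm higher than the stated tool point. A second try pressed on the shelf top with about 5 N. I then regripped lower and the shelf held; it had not moved at the first miss.
- **Contact forces:** the shelf touched down at about 6.6 N. The cup touched down at about 6 N and was released only after contact. The dish was released at a computed height of about 0.5 mm, without a clear contact reading.
- **Disagreement:** a partly shaded top-camera view put the dish about 4 mm off the middle mark. The wrist view put it within 1 mm.

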